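# Pack the drill press accessory box in two layers

## Task

Pack the drill press accessories into the open wooden box: on its floor, stand the steel collar in the compartment at the end with the carrying handle and the long hexagon nut in the other compartment, then lower the loose divider board into the box, grip bar up, so that it lies flat on its ledges. On the board, stand the drill chuck, jaws up, in the middle of the area on the handle side of the grip bar (over the collar) and the V-block, groove up, in the middle of the area on the other side (over the nut). Leave every piece upright and do not knock over the yellow oil bottle.

Things in the scene. Friction and masses are not known exactly. Their poses are not given: they have to be found in the camera images.
- kit_box: Fixed open box, 222 x 124 x 54 mm, walls 6, floor 6. Origin: centre of underside; x along its length to the end with the steel handle (29 mm out). A cross wall makes two compartments 90 (x) by 112 (y), middles at x = +48 and -48. Cross wall and 12 mm wide ledges along both ends have their tops 43 mm above the bench; the divider rests on them in an opening of 210 x 112, its top face then at 49.
- divider_bar (a point): Loose plywood board 200 x 102 x 6 mm (x, y, z; 0.16 kg) with an upright wooden grip bar across its middle, 14 thick (x), 60 long (y), 30 tall above the board. Point: centre of the bar, 21 mm above the board's underside; z up. Either way round is right in the box. The bar leaves two areas 93 (x) by 102 (y), their middles 53.5 mm either side of the bar's centre.
- collar_mid (a point): Steel collar: a short thick ring, 44 mm outer diameter, 24 mm bore, 28 mm tall, about 0.22 kg, lying flat with its bore upright. This point is its centre, half-way up (14 mm); z along the bore.
- long_nut_mid (a point): Long steel hexagon nut standing on end: 36 mm across flats, 34 mm tall, about 0.25 kg, dark hole in the top. This point is its centre, half-way up (17 mm); z is up; two opposite flats face along its +y and -y, the others at 60 degree steps.
- chuck_mid (a point): Steel drill chuck standing on its flat back with its three jaws up: a cylinder of 42 mm diameter up to 36 mm height, then a cone narrowing to the jaws, 62 mm tall in all, about 0.4 kg. This point is on its axis, half-way up (31 mm); z up, to the jaws.
- v_block_mid (a point): Steel V-block: 60 x 36 x 40 mm (x, y, z), about 0.4 kg, with a V groove along y in its top, about 18 mm deep; the two faces across y are flat, and are 36 mm apart. This point is at the centre of its outline, half-way up (20 mm).
- oil_bottle: Small yellow oil bottle with a black cap, 40 mm in diameter, 95 mm tall, standing among the pieces; not part of the job. Origin: centre of its underside.

How it is judged (in metres and radians):
On the way, in this order (a step that is already met when the one before it is completed fails the run):
1. the collar stands in the compartment at the handle end and the long nut in the other compartment (x of collar_mid in the frame of kit_box between 0.008 and 0.088 m and y of collar_mid in the frame of kit_box between -0.05 and 0.05 m and z of collar_mid in the frame of kit_box between 0.015 and 0.025 m and angle between each of collar_mid, long_nut_mid's own z axis and vertical below 0.15 rad and x of long_nut_mid in the frame of kit_box between -0.088 and -0.008 m and y of long_nut_mid in the frame of kit_box between -0.05 and 0.05 m and z of long_nut_mid in the frame of kit_box between 0.018 and 0.028 m), for 0.2 s.
2. the divider lies flat in the box over both of them (all of step 1 and x of divider_bar in the frame of kit_box between -0.009 and 0.009 m and y of divider_bar in the frame of kit_box between -0.009 and 0.009 m and z of divider_bar in the frame of kit_box between 0.06 and 0.068 m and angle between divider_bar's own z axis and vertical below 0.04 rad and angle between the x axis of divider_bar and the x axis of kit_box, either way round below 0.1 rad), for 0.2 s.
At the end, for the whole second after the job is handed in: Collar on the handle-end floor, nut on the other floor, upright; divider flat on the ledges (4 mm in height, 9 mm from the middle); chuck (handle side) and V-block (other side) upright on it, each within 15 mm in x and y of the middle of its area; all at rest (all of step 2 and x of chuck_mid in the frame of kit_box between 0.0385 and 0.0685 m and y of chuck_mid in the frame of kit_box between -0.015 and 0.015 m and z of chuck_mid in the frame of kit_box between 0.075 and 0.085 m and angle between each of chuck_mid, v_block_mid's own z axis and vertical below 0.12 rad and x of v_block_mid in the frame of kit_box between -0.0685 and -0.0385 m and y of v_block_mid in the frame of kit_box between -0.015 and 0.015 m and z of v_block_mid in the frame of kit_box between 0.064 and 0.074 m and linear speed of each of collar, long_nut, divider, chuck, v_block below 0.02 m/s); the robot touches nothing.
It fails at once if the oil bottle is knocked over (angle between oil_bottle's own z axis and vertical above 0.5 rad).
It also fails if it takes over 144 s, if anything falls off the work surface, if the arm or the gripper's body presses on something with over 40 N, if the wrist force passes 120 N, or if a joint passes its speed limit or range.

## Robot

A 7-joint arm with a two-finger parallel gripper is mounted at the origin on the work surface. World frame = base frame: x ahead of the robot, y to its left, z up, the work surface at z = 0. Lengths are in mm, angles in rad, forces in N, time in s.
With the tool pointing down it reaches from about 400 to 900 mm from the base axis. Payload 5.5 kg.
Tool frame: the origin (TCP) lies at the very end of the fingers, on their centre line; the grasp point (between the pads) lies 19 mm behind it; z points along the fingers, y is the line along which they close (so a half turn about z gives the same grasp; the last joint's range is limited). The gripper opens to 92 mm and grips with 3 to 60 N. Pads are 19 mm wide; open, the fingers measure 130 mm over their backs; the gripper's body (75 mm by 190 mm) begins 47 mm behind the grasp point.
Start: joints at [1.612, 0.501, -0.427, 1.55, 0.221, 1.138, -0.21], TCP at [143.025, -634.069, 226.729] pointing down, gripper open.
Joint ranges: [-2.88, 2.88], [-0.31, 2.03], [-1.54, 1.56], [0.2, 2.42], [-1.41, 4.55], [0.19, 2.02], [-2.57, 2.57]. Speed limits (rad/s): [2.57, 2.57, 3.14, 3.14, 3.14, 3.14, 3.14].

## Interface

Orientations are given as a 3x3 rotation matrix whose columns are the frame's x, y, z axes.
In Python, from rig import observe, grab_frame, finish_job gives the robot as it stands.
- The arm moves only by the tool jog_arm, never from a script. Its argument "motion" is text: rows parted by semicolons, each of 4 numbers parted by spaces: the shift along the tool's x, y, z in m, then the turn about the tool's z in rad. In form: dx dy dz turn; .... A call has 1 to 8 rows; each row is the pose to reach, as a shift and turn from the pose commanded when the call began, along the tool's axes at that moment; what a row does not reach only later rows make up. A row lasts 1/12 s, in which the tool goes at most 41.7 mm and 7.16 degrees, less where a joint would pass 70% of its speed; a pose out of reach is approached as far as the arm can. A call with a gripper value outside its range is refused whole. "grip" is the closure, from -1 (fully open) to 1 (shut), set as the call begins (left out, the last holds). The fingers move at their own pace and stop on an object; "force" is the grip in N (left out, the last holds). Time passes only in rows, so rows that repeat a pose let the fingers close. It gives the time, the measured TCP pose, the force, the opening and the grip force at its end, in the units of the state.
- observe(): the state, without advancing time (a new reading comes with each control period).
- grab_frame(name): name is "side" or "top"; returns a dict with "image" (420x560x3 uint8, red, green, blue), "mtx" (3x3 intrinsics, pixels), "R" (3x3) and "t" (3): a world point X has camera coordinates R X + t. Camera axes: x right, y down, z forward; pixel columns grow to the right and rows downward; lengths in mm; the calibration is good to about 2 mm. A picture is of the moment at which its call begins. There is no depth.
- finish_job(): hands the job in; it is judged then, once.
The state is a dict: "clock": time; "q": joint angles; "joint_velocities": joint speeds; "joint_torque": joint torques, N m; "position": TCP position; "eef_rot": TCP orientation; "force": force on the tool from outside, world axes, zero at the start; "torque": the same for the moment, N m; "finger_gap": finger opening in mm; "grasp_force": force on a finger pad.
Only numpy, scipy, OpenCV 4.12 (cv2) and the standard library are available. Lean on these libraries where they do the work, as an engineer would, in place of code of your own. Each camera call takes 0.05 s, during which the arm holds its last target. There are 200 camera calls.

## Working session

There is one attempt and no reset: what is moved stays moved. The work goes in short steps, Python scripts to look and compute and a tool call to move; the robot and the scene stay as the last step left them, time stands still between calls to the robot, and variables do not carry over. Pictures are saved under pics/ and viewed, at most 14 in all, crops included, and the job is handed in when it is done.

Besides the shell and the picture viewer there is one more tool, called after ">>>" by a JSON object that holds its "method" and its "body". jog_arm: Moves the arm, as the interface text tells. Its arguments: {"type":"object","properties":{"motion":{"type":"string"},"grip":{"type":"number"},"force":{"type":"number"}},"required":["motion"]}

```bash
mkdir -p pics; ls
python3 - <<'E'
from rig import *
import cv2,numpy as np
for n in("top","side"):
    f=grab_frame(n); cv2.imwrite(f"pics/{n}0.png",f["image"][:,:,::-1]); np.savez(f"{n}0.npz",**f)
    print(n,f["mtx"].tolist(),f["R"].round(3).tolist(),f["t"].round(1), (-f["R"].T@f["t"]).round())
s=observe();print(s["clock"],s["position"],s["eef_rot"],s["finger_gap"])
E
```

```text
pics
top [[505.7426971656984, 0.0, 284.0276730863645], [0.0, 505.7426971656984, 201.61144261864143], [0.0, 0.0, 1.0]] [[-0.0, -1.0, -0.001], [-0.995, 0.0, -0.102], [0.102, 0.001, -0.995]] [ -94.5  572.3 1239.3] [ 442.  -95. 1291.]
side [[407.9195954714707, 0.0, 283.0094648044976], [0.0, 407.9195954714707, 209.91736537257964], [0.0, 0.0, 1.0]] [[0.913, -0.409, -0.013], [-0.248, -0.527, -0.813], [0.325, 0.745, -0.582]] [-520.6  138.8  748.4] [ 266. -697.  542.]
0.1 [ 142.80853261 -633.4796336   225.77781858] [[ 9.75484171e-01  2.20069340e-01 -3.43182781e-04]
 [ 2.20069604e-01 -9.75482672e-01  1.71038628e-03]
 [ 4.16347234e-05 -1.74397884e-03 -9.99998478e-01]] 91.56419295694961
```

View pics/top0.png

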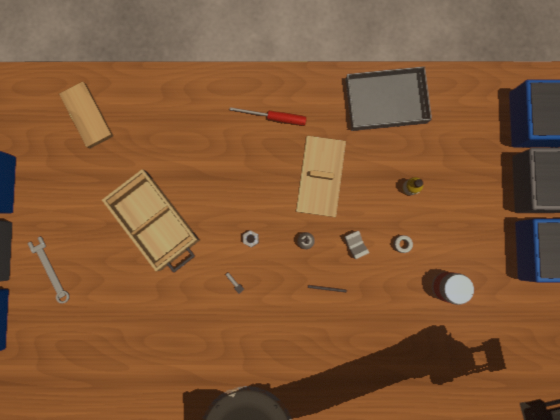

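View pics/side0.png

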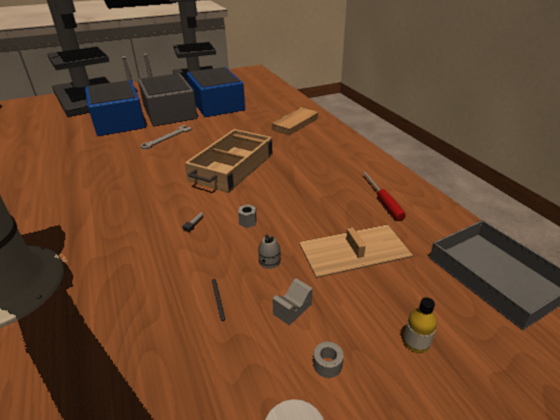

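The top view shows the box at (150,220) with its handle toward (181,260), nut at (251,239), chuck at (305,240), V-block at (357,244), collar at (403,243), divider at (322,176) and bottle at (413,186). The side view shows the same layout.

```bash
cat > h.py <<'E'
import numpy as np,cv2
from rig import *
def cast(f,uv,z):
    "pixels -> world points on the plane at height z"
    uv=np.atleast_2d(uv).astype(float); C=-f["R"].T@f["t"]
    d=np.c_[uv,np.ones(len(uv))]@np.linalg.inv(f["mtx"]).T@f["R"]
    return C+d*((z-C[2])/d[:,2])[:,None]
def proj(f,X):
    c=np.atleast_2d(X)@f["R"].T+f["t"]; p=c@f["mtx"].T; return p[:,:2]/p[:,2:]
def shift(s,target):
    "world target (mm) -> tool-axis shift in m"
    return (s["eef_rot"].T@(np.array(target)-s["position"])/1000).round(4)
E
python3 - <<'E'
from h import *
im=cv2.imread("pics/top0.png")
cv2.imwrite("pics/c1.png",cv2.resize(im[130:280,230:430],None,fx=4,fy=4,interpolation=cv2.INTER_CUBIC))
cv2.imwrite("pics/c2.png",cv2.resize(im[160:280,95:205],None,fx=5,fy=5,interpolation=cv2.INTER_CUBIC))
E
```

```text
(no output)
```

View pics/c1.png

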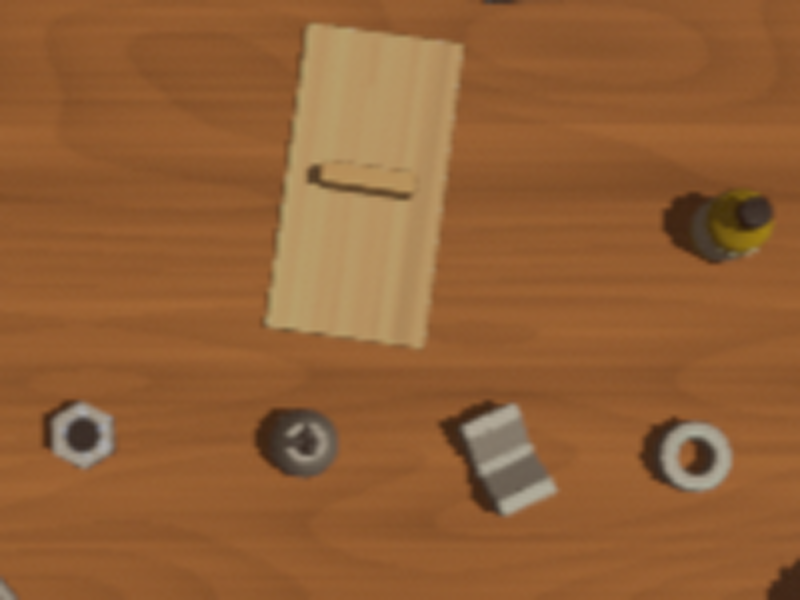

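View pics/c2.png

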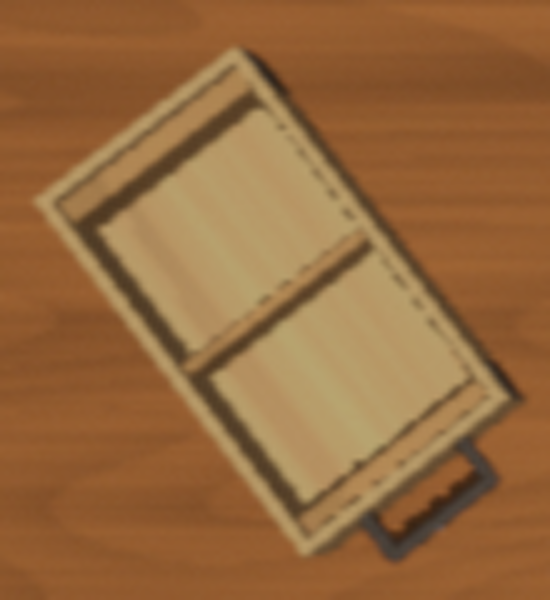

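The crops give clear edges. Box rim corners are at (237,48), (37,201), (308,553) and (513,400) in c2. In c1 the nut's flats face left and right, the V-block groove runs along about -20°, and the divider bar is at (362,180). I'll measure them all now.

Run:
```python
from h import *
f=dict(np.load("top0.npz")); g=dict(np.load("side0.npz"))
c2=lambda p:(np.array(p)+.5)/5-.5+[95,160]
c1=lambda p:(np.array(p)+.5)/4-.5+[230,130]
yaw=lambda d:np.degrees(np.arctan2(d[1],d[0])).round(1)
L=np.linalg.norm
b=cast(f,c2([(237,48),(37,201),(308,553),(513,400)]),54)
bx=(b[2]+b[3]-b[0]-b[1])/2; by=(b[3]+b[0]-b[1]-b[2])/2
print("box",b.mean(0).round(1),"L",L(bx),"W",L(by),yaw(bx),yaw(by))
d=cast(f,c1([(305,23),(464,44),(425,348),(266,327)]),6)
dx=(d[0]+d[1]-d[2]-d[3])/2; dy=(d[0]+d[3]-d[1]-d[2])/2
print("div",d.mean(0).round(1),L(dx),L(dy),yaw(dx),yaw(dy))
v=cast(f,c1([(460,425),(516,404),(556,488),(503,515)]),40)
vx=(v[0]+v[1]-v[2]-v[3])/2; vy=(v[1]+v[2]-v[0]-v[3])/2
print("vb",v.mean(0).round(1),L(vx),L(vy),yaw(vx),yaw(vy))
im=f["image"]; hsv=cv2.cvtColor(im,cv2.COLOR_RGB2HSV)
m=((hsv[...,1]<60)&(hsv[...,2]>110)).astype(np.uint8)
for n,(x,y),z in(("nut",(83,435),34),("collar",(696,456),28)):
    u=c1((x,y)).round().astype(int); r=np.zeros_like(m); r[u[1]-13:u[1]+14,u[0]-13:u[0]+14]=1
    big=cv2.resize(im[u[1]-13:u[1]+14,u[0]-13:u[0]+14],None,fx=1,fy=1)
    cs=max(cv2.findContours(m*r,cv2.RETR_EXTERNAL,cv2.CHAIN_APPROX_NONE)[0],key=cv2.contourArea)
    h=cv2.convexHull(cs)[:,0]; w=cast(f,h,z); q=cv2.minAreaRect(w[:,:2].astype(np.float32))
    print(n,np.round(q[0],1),np.round(q[1],1),q[2],"circ",cv2.minEnclosingCircle(w[:,:2].astype(np.float32)),"hand",cast(f,c1((x,y)),z).round(1))
    if n=="nut":
        for a in range(0,60,5):
            t=np.radians(a+np.array([0,60,120])); e=w[:,:2]@np.array([np.cos(t),np.sin(t)]); print(a,np.ptp(e,axis=0).round(0),end=" ")
        print()
print("chuck",cast(f,c1((307,438)),62).round(1),cast(f,c1((299,442)),25).round(1))
print("bottle",cast(f,c1((754,212)),95).round(1))
# side checks: image pixels of objects by eye: box-handle, nut top (247,210), collar (328,355), chuck tip(269,240), bottle cap (427,304)
for n,p,z in(("nut",(247,210),34),("collar",(328,354),28),("bottle",(427,303),95),("chuck",(269,238),62)): print("side",n,cast(g,p,z).round(1))
```

```text
box [526.  235.9  54. ] L 221.68989588118026 W 122.87128146758918 -141.2 -52.3
div [ 641.6 -189.3    6. ] 199.02772198596932 102.89400453711647 -7.7 82.4
vb [ 465.8 -274.    40. ] 58.92124552331657 36.886136685597876 24.9 -66.5
nut [479.8 -10.1] [37.2 34.8] 0.3056902289390564 circ ((480.7717590332031, -10.719074249267578), 19.59504508972168) hand [[480.1 -11.1  34. ]]
0 [37. 39. 39.] 5 [37. 39. 38.] 10 [37. 39. 38.] 15 [37. 38. 37.] 20 [37. 37. 36.] 25 [36. 36. 36.] 30 [36. 35. 35.] 35 [36. 36. 35.] 40 [37. 37. 36.] 45 [37. 38. 36.] 50 [38. 38. 37.] 55 [38. 39. 37.] 
collar [ 466.3 -390.8] [40.  39.7] 89.99076080322266 circ ((466.5988464355469, -391.2967529296875), 21.042179107666016) hand [[ 467.2 -392.3   28. ]]
chuck [[ 477.5 -148.8   62. ]] [[ 476.  -145.4   25. ]]
bottle [[ 611.  -414.7   95. ]]
side nut [[479.7 -15.1  34. ]]
side collar [[ 465.6 -394.2   28. ]]
side bottle [[ 607.7 -419.4   95. ]]
side chuck [[ 474.3 -153.6   62. ]]
```

>>> {"method": "jog_arm", "body": {"motion": "0.037 -0.016 0.01 -0.06;0.074 -0.033 0.02 -0.12;0.111 -0.049 0.03 -0.18;0.148 -0.066 0.04 -0.24;0.184 -0.082 0.05 -0.3;0.221 -0.099 0.06 -0.36;0.258 -0.115 0.07 -0.42;0.295 -0.132 0.08 -0.445", "grip": -0.8}}

```text
clock: 0.77
position: [402.4, -439.3, 146.1]
eef_rot: [[0.784, 0.62, -0.0], [0.62, -0.784, 0.0], [-0.0, -0.0, -1.0]]
force: [1.0, -1.0, -0.5]
finger_gap: 83.0
grasp_force: 0.0
```

>>> {"method": "jog_arm", "body": {"motion": "0.04 0.001 0 0;0.081 0.002 0.01 0;0.081 0.002 0.05 0;0.081 0.002 0.09 0;0.081 0.002 0.12 0;0.081 0.002 0.137 0;0.081 0.002 0.142 0;0.081 0.002 0.142 0"}}

```text
clock: 1.43
position: [465.0, -390.8, 3.0]
eef_rot: [[0.786, 0.619, -0.003], [0.619, -0.786, 0.003], [-0.001, -0.004, -1.0]]
force: [0.3, 1.3, 0.4]
finger_gap: 82.8
grasp_force: 0.0
```

>>> {"method": "jog_arm", "body": {"motion": "0 0 0 0;0 0 0 0;0 0 0 0;0 0 0 0;0 0 0 0;0 0 0 0", "grip": 1, "force": 30}}

```text
clock: 1.93
position: [466.6, -392.5, 5.5]
eef_rot: [[0.786, 0.618, 0.001], [0.618, -0.786, -0.001], [0.0, 0.001, -1.0]]
force: [0.1, -0.4, -0.9]
finger_gap: 47.4
grasp_force: 0.0
```

>>> {"method": "jog_arm", "body": {"motion": "0 0 0 0;0 0 0 0;0 0 0 0"}}

```text
clock: 2.18
position: [466.4, -392.3, 5.3]
eef_rot: [[0.786, 0.618, -0.0], [0.618, -0.786, -0.0], [-0.0, 0.0, -1.0]]
force: [-1.5, 0.5, 5.7]
finger_gap: 42.8
grasp_force: 30.0
```

Run:
```python
from h import *
s=observe();print(s["position"].round(1) if hasattr(s["position"],"round") else s["position"],s["finger_gap"],s["grasp_force"])
print(shift(s,(488,206,150)))
```

```text
[ 466.4 -392.3    5.3] 42.80862582822198 30.001005996018648
[ 0.387  -0.4567 -0.1449]
```

>>> {"method": "jog_arm", "body": {"motion": "0 0 -0.02 0;0 0 -0.055 0;0 0 -0.09 0;0.02 -0.024 -0.11 0;0.043 -0.052 -0.12 0;0.068 -0.081 -0.12 0;0.093 -0.111 -0.12 0;0.118 -0.14 -0.12 0"}}

```text
clock: 2.85
position: [471.9, -207.5, 124.8]
eef_rot: [[0.786, 0.618, 0.0], [0.618, -0.786, -0.0], [-0.0, 0.0, -1.0]]
force: [0.6, 0.1, -2.5]
finger_gap: 43.0
grasp_force: 30.0
```

>>> {"method": "jog_arm", "body": {"motion": "0.025 -0.03 0 0;0.05 -0.06 0 0;0.075 -0.09 0 0;0.1 -0.12 0 0;0.125 -0.15 0 0;0.15 -0.18 0 0;0.175 -0.21 0 0;0.2 -0.24 0 0"}}

```text
clock: 3.52
position: [480.7, 104.8, 124.6]
eef_rot: [[0.786, 0.618, -0.0], [0.618, -0.786, -0.0], [-0.0, 0.0, -1.0]]
force: [1.1, -1.0, -1.2]
finger_gap: 43.0
grasp_force: 30.0
```

Run:
```python
from h import *
s=observe();print(s["position"],s["finger_gap"],s["grasp_force"])
print(shift(s,(488,206,14)))
```

```text
[480.66271447 104.84407012 124.60394026] 43.00488611152987 29.997522784397006
[ 0.0683 -0.075   0.1106]
```

>>> {"method": "jog_arm", "body": {"motion": "0.026 -0.028 0 0;0.05 -0.055 0 0;0.068 -0.075 0 0;0.068 -0.075 0 0;0.068 -0.075 0.03 0;0.068 -0.075 0.06 0;0.068 -0.075 0.09 0;0.068 -0.075 0.1 0"}}

```text
clock: 4.18
position: [485.3, 202.4, 20.9]
eef_rot: [[0.786, 0.619, -0.006], [0.619, -0.786, -0.002], [-0.006, -0.002, -1.0]]
force: [0.1, -0.7, -2.6]
finger_gap: 42.9
grasp_force: 30.0
```

>>> {"method": "jog_arm", "body": {"motion": "0 0 0.006 0;0 0 0.01 0;0 0 0.0125 0;0 0 0.0125 0"}}

```text
clock: 4.52
position: [489.1, 204.5, 13.2]
eef_rot: [[0.786, 0.618, 0.002], [0.618, -0.786, 0.001], [0.002, 0.0, -1.0]]
force: [0.1, 0.3, -2.4]
finger_gap: 43.1
grasp_force: 30.0
```

>>> {"method": "jog_arm", "body": {"motion": "0 0 0 0;0 0 0 0;0 0 0 0;0 0 0 0;0 0 0 0;0 0 0 0", "grip": -0.25}}

```text
clock: 5.02
position: [488.4, 204.2, 12.6]
eef_rot: [[0.786, 0.619, 0.001], [0.619, -0.786, 0.0], [0.0, 0.0, -1.0]]
force: [-0.1, 0.4, -0.3]
finger_gap: 57.2
grasp_force: 0.0
```

>>> {"method": "jog_arm", "body": {"motion": "0 0 -0.02 0;0 0 -0.06 0;0 0 -0.095 0;-0.018 0.022 -0.11 0.1;-0.044 0.052 -0.11 0.22;-0.07 0.083 -0.11 0.34;-0.096 0.113 -0.11 0.46;-0.12 0.142 -0.11 0.58"}}

```text
clock: 5.68
position: [481.3, 16.2, 122.7]
eef_rot: [[0.997, 0.081, 0.001], [0.081, -0.997, -0.001], [0.001, 0.001, -1.0]]
force: [0.9, -0.1, -0.8]
finger_gap: 57.4
grasp_force: 0.0
```

Run:
```python
from h import *
s=observe();print(s["position"],s["eef_rot"][1],s["finger_gap"],s["q"])
print(shift(s,(480.5,-11,6)))
```

```text
[481.2923245   16.244623   122.68886872] [ 8.07980969e-02 -9.96730337e-01 -5.49940455e-04] 57.447478562840615 [ 0.3967741   0.36885048 -0.57210732  2.0513436   0.277843    0.79507771
 -1.83105083]
[-0.0031  0.027   0.1167]
```

>>> {"method": "jog_arm", "body": {"motion": "-0.003 0.027 0 0.085;-0.003 0.027 0 0.085;-0.003 0.027 0.03 0.085;-0.003 0.027 0.06 0.085;-0.003 0.027 0.09 0.085;-0.003 0.027 0.11 0.085;-0.003 0.027 0.115 0.085;-0.003 0.027 0.115 0.085"}}

```text
clock: 6.35
position: [479.7, -8.0, 6.1]
eef_rot: [[1.0, 0.003, -0.003], [0.003, -1.0, 0.001], [-0.003, -0.001, -1.0]]
force: [-0.3, 0.4, -1.1]
finger_gap: 57.6
grasp_force: 0.0
```

>>> {"method": "jog_arm", "body": {"motion": "0 0 0 0;0 0 0 0;0 0 0 0;0 0 0 0;0 0 0 0;0 0 0 0;0 0 0 0;0 0 0 0", "grip": 1}}

```text
clock: 7.02
position: [482.3, -8.9, 8.6]
eef_rot: [[1.0, 0.002, 0.002], [0.002, -1.0, -0.0], [0.002, 0.0, -1.0]]
force: [-1.3, 0.3, 8.0]
finger_gap: 36.1
grasp_force: 29.8
```

Run:
```python
from h import *
s=observe();print(s["position"],s["eef_rot"][1],s["finger_gap"])
print(shift(s,(563.7,265.7,130)))
```

```text
[482.29325336  -8.8830632    8.58762868] [ 1.73055210e-03 -9.99998405e-01 -4.41884250e-04] 36.0849943454789
[ 0.0822 -0.2744 -0.1213]
```

>>> {"method": "jog_arm", "body": {"motion": "0 0 -0.02 0;0 0 -0.055 0;0 0 -0.09 0;0.01 -0.033 -0.11 -0.1;0.021 -0.07 -0.12 -0.22;0.031 -0.105 -0.12 -0.34;0.042 -0.14 -0.12 -0.46;0.052 -0.175 -0.12 -0.57"}}

```text
clock: 7.68
position: [533.2, 167.2, 128.0]
eef_rot: [[0.838, 0.545, 0.001], [0.545, -0.838, -0.001], [0.001, 0.001, -1.0]]
force: [1.0, 0.2, -2.6]
finger_gap: 36.2
grasp_force: 29.8
```

Run:
```python
from h import *
s=observe();print(s["position"],s["eef_rot"][1],s["finger_gap"])
print(shift(s,(563.7,265.7,15)))
```

```text
[533.21125284 167.22975515 127.95315848] [ 5.45206037e-01 -8.38301853e-01 -6.17334769e-04] 36.17483784277318
[ 0.0792 -0.0661  0.1129]
```

>>> {"method": "jog_arm", "body": {"motion": "0.03 -0.024 0 -0.05;0.058 -0.048 0 -0.09;0.079 -0.066 0 -0.09;0.079 -0.066 0 -0.09;0.079 -0.066 0.03 -0.09;0.079 -0.066 0.06 -0.09;0.079 -0.066 0.09 -0.09;0.079 -0.066 0.1 -0.09"}}

```text
clock: 8.35
position: [560.3, 261.8, 22.7]
eef_rot: [[0.789, 0.614, -0.007], [0.614, -0.789, -0.004], [-0.008, -0.001, -1.0]]
force: [-1.0, -1.4, -3.5]
finger_gap: 36.3
grasp_force: 29.8
```

>>> {"method": "jog_arm", "body": {"motion": "0 0 0.006 0;0 0 0.01 0;0 0 0.0125 0;0 0 0.0125 0"}}

```text
clock: 8.68
position: [564.4, 265.0, 15.9]
eef_rot: [[0.789, 0.614, 0.002], [0.614, -0.789, 0.001], [0.002, 0.0, -1.0]]
force: [0.7, 0.5, -3.2]
finger_gap: 36.4
grasp_force: 29.8
```

>>> {"method": "jog_arm", "body": {"motion": "0 0 0 0;0 0 0 0;0 0 0 0;0 0 0 0;0 0 0 0;0 0 0 0", "grip": -0.2}}

```text
clock: 9.18
position: [563.7, 264.6, 15.1]
eef_rot: [[0.789, 0.615, 0.001], [0.615, -0.789, 0.0], [0.0, 0.0, -1.0]]
force: [-1.3, 0.1, 0.3]
finger_gap: 55.3
grasp_force: 0.0
```

>>> {"method": "jog_arm", "body": {"motion": "0 0 -0.02 0;0 0 -0.06 0;0 0 -0.095 0;-0.012 0.022 -0.11 -0.1;-0.03 0.055 -0.115 -0.2;-0.048 0.09 -0.115 -0.3;-0.066 0.124 -0.115 -0.4;-0.084 0.157 -0.115 -0.5"}}

```text
clock: 9.85
position: [594.1, 87.1, 130.3]
eef_rot: [[0.393, 0.92, 0.001], [0.92, -0.393, -0.001], [-0.0, 0.001, -1.0]]
force: [0.7, -0.9, -0.7]
finger_gap: 55.2
grasp_force: 0.0
```

>>> {"method": "jog_arm", "body": {"motion": "-0.018 0.034 0 -0.06;-0.036 0.068 0 -0.12;-0.054 0.102 0 -0.18;-0.072 0.136 0 -0.24;-0.09 0.17 0 -0.27;-0.108 0.204 0 -0.27;-0.126 0.238 0 -0.27;-0.126 0.238 0 -0.27"}}

```text
clock: 10.52
position: [765.0, -132.5, 128.4]
eef_rot: [[0.15, 0.989, 0.002], [0.989, -0.15, -0.005], [-0.005, 0.003, -1.0]]
force: [-0.6, -1.8, -0.8]
finger_gap: 54.9
grasp_force: 0.0
```

Run:
```python
from h import *
f=grab_frame("top"); im=f["image"][:,:,::-1]
cv2.imwrite("pics/c3.png",np.hstack([cv2.resize(im[160:280,95:205],(550,600),interpolation=cv2.INTER_CUBIC)]))
s=observe();print(s["position"],s["eef_rot"].round(3).tolist(),s["finger_gap"],s["q"],s["clock"])
print(shift(s,(641.6,-189.3,11)))
```

```text
[ 763.25735222 -127.99492778  128.37124887] [[0.147, 0.989, 0.0], [0.989, -0.147, -0.002], [-0.002, 0.001, -1.0]] 54.937347298498196 [ 0.54821402  0.9075945  -0.77586753  1.24823408  0.62923311  1.22598148
 -0.3837683 ] 10.5667
[-0.0782 -0.1114  0.1175]
```

View pics/c3.png

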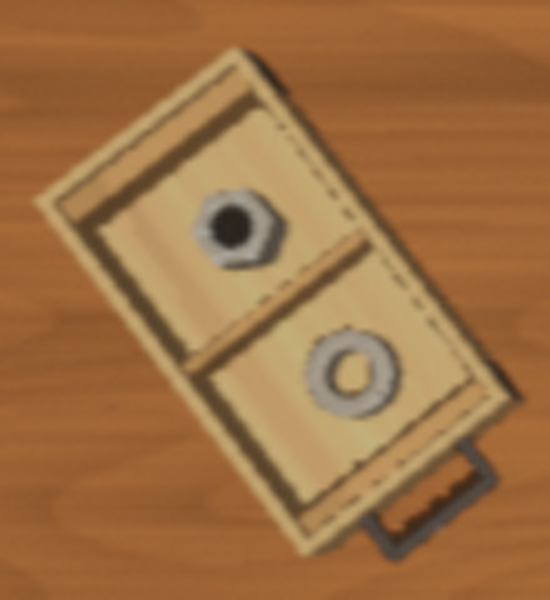

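The nut (at c3 238,230) and collar (352,373) stand upright, each in the middle of its compartment. Next is the divider.

>>> {"method": "jog_arm", "body": {"motion": "-0.025 -0.035 0 -0.013;-0.05 -0.07 0 -0.013;-0.078 -0.111 0 -0.013;-0.078 -0.111 0 -0.013;-0.078 -0.111 0.03 -0.013;-0.078 -0.111 0.06 -0.013;-0.078 -0.111 0.07 -0.013;-0.078 -0.111 0.07 -0.013"}}

```text
clock: 11.23
position: [638.5, -182.0, 56.8]
eef_rot: [[0.125, 0.992, -0.006], [0.992, -0.125, 0.002], [0.001, -0.006, -1.0]]
force: [-0.0, 0.2, 0.5]
finger_gap: 55.3
grasp_force: 0.0
```

Run:
```python
from h import *
s=observe();print(s["position"],s["eef_rot"].round(3).tolist())
print(shift(s,(641.6,-189.3,11)))
```

```text
[ 638.48217835 -182.00479287   56.80411051] [[0.125, 0.992, -0.006], [0.992, -0.125, 0.002], [0.001, -0.006, -1.0]]
[-0.0069  0.0043  0.0458]
```

>>> {"method": "jog_arm", "body": {"motion": "-0.003 0.002 0 0;-0.003 0.002 0 0;-0.003 0.002 0 0;-0.003 0.002 0 0"}}

```text
clock: 11.57
position: [644.1, -186.2, 61.4]
eef_rot: [[0.126, 0.992, 0.002], [0.992, -0.126, -0.001], [-0.0, 0.002, -1.0]]
force: [0.1, -0.9, 0.1]
finger_gap: 55.1
grasp_force: 0.0
```

Run:
```python
from h import *
s=observe();print(s["position"],s["eef_rot"].round(3).tolist())
print(shift(s,(641.6,-189.3,11)))
```

```text
[ 644.14461623 -186.18203962   61.43462633] [[0.126, 0.992, 0.002], [0.992, -0.126, -0.001], [-0.0, 0.002, -1.0]]
[-0.0034 -0.0023  0.0504]
```

>>> {"method": "jog_arm", "body": {"motion": "-0.003 -0.002 0 0.008;-0.003 -0.002 0.025 0.008;-0.003 -0.002 0.045 0.008;-0.003 -0.002 0.0495 0.008;-0.003 -0.002 0.0495 0.008;-0.003 -0.002 0.0495 0.008"}}

```text
clock: 12.07
position: [640.9, -188.9, 11.0]
eef_rot: [[0.134, 0.991, 0.001], [0.991, -0.134, 0.0], [0.0, 0.0, -1.0]]
force: [-0.4, -0.2, 0.6]
finger_gap: 54.8
grasp_force: 0.0
```

>>> {"method": "jog_arm", "body": {"motion": "0 0 0 0;0 0 0 0;0 0 0 0;0 0 0 0;0 0 0 0;0 0 0 0;0 0 0 0;0 0 0 0", "grip": 1, "force": 40}}

```text
clock: 12.73
position: [640.6, -189.1, 10.5]
eef_rot: [[0.134, 0.991, 0.0], [0.991, -0.134, -0.0], [-0.0, 0.0, -1.0]]
force: [0.4, 0.6, 0.8]
finger_gap: 13.8
grasp_force: 40.0
```

>>> {"method": "jog_arm", "body": {"motion": "0 0 0 0;0 0 0 0;0 0 0 0;0 0 0 0;0 0 -0.02 0;0 0 -0.05 0;0 0 -0.08 0;0 0 -0.11 0"}}

```text
clock: 13.4
position: [639.6, -188.7, 120.5]
eef_rot: [[0.133, 0.991, -0.002], [0.991, -0.133, 0.001], [0.001, -0.002, -1.0]]
force: [0.5, -0.3, -1.3]
finger_gap: 13.7
grasp_force: 40.0
```

Run:
```python
from h import *
s=observe();print(s["position"],s["eef_rot"].round(3).tolist(),s["finger_gap"],s["grasp_force"])
print(shift(s,(526,236,130)))
```

```text
[ 639.59242117 -188.67189043  120.4816263 ] [[0.133, 0.991, -0.002], [0.991, -0.133, 0.001], [0.001, -0.002, -1.0]] 13.742692122841643 39.99366581439972
[ 0.4058 -0.1692 -0.0089]
```

>>> {"method": "jog_arm", "body": {"motion": "0.015 -0.006 -0.005 -0.04;0.045 -0.018 -0.01 -0.12;0.08 -0.033 -0.01 -0.2;0.115 -0.048 -0.01 -0.28;0.15 -0.063 -0.01 -0.36;0.185 -0.077 -0.01 -0.44;0.22 -0.092 -0.01 -0.52;0.255 -0.106 -0.01 -0.6"}}

```text
clock: 14.07
position: [567.5, 79.6, 129.5]
eef_rot: [[-0.454, 0.891, -0.002], [0.891, 0.454, -0.0], [0.0, -0.002, -1.0]]
force: [0.4, 0.8, -2.3]
finger_gap: 13.9
grasp_force: 40.0
```

Run:
```python
from h import *
s=observe();print(s["position"],s["eef_rot"].round(3).tolist(),s["finger_gap"],s["grasp_force"])
print(shift(s,(526,236,130)), np.degrees(np.arctan2(s["eef_rot"][1][1],s["eef_rot"][0][1])))
```

```text
[567.51936774  79.63333725 129.46818915] [[-0.454, 0.891, -0.002], [0.891, 0.454, -0.0], [0.0, -0.002, -1.0]] 13.881105026301949 39.992106556892395
[ 0.1582  0.034  -0.0005] 26.997056884256164
```

>>> {"method": "jog_arm", "body": {"motion": "0.03 0.006 0 -0.06;0.065 0.014 0 -0.12;0.1 0.021 0 -0.18;0.13 0.028 0.005 -0.195;0.155 0.033 0.015 -0.195;0.158 0.034 0.03 -0.195;0.158 0.034 0.045 -0.195;0.158 0.034 0.045 -0.195"}}

```text
clock: 14.73
position: [526.4, 232.3, 81.4]
eef_rot: [[-0.615, 0.789, -0.005], [0.789, 0.615, -0.004], [0.001, -0.007, -1.0]]
force: [-0.0, -0.9, -1.6]
finger_gap: 13.7
grasp_force: 40.0
```

>>> {"method": "jog_arm", "body": {"motion": "0 0 0 0;0 0 0 0;0 0 0 0"}}

```text
clock: 14.98
position: [529.9, 233.2, 85.8]
eef_rot: [[-0.612, 0.791, 0.001], [0.791, 0.612, -0.0], [-0.001, 0.001, -1.0]]
force: [-1.0, 0.0, -2.0]
finger_gap: 14.1
grasp_force: 40.0
```

Run:
```python
from h import *
f=grab_frame("top"); im=f["image"][:,:,::-1]; np.savez("top1.npz",**f)
cv2.imwrite("pics/c4.png",cv2.resize(im[160:280,95:205],(550,600),interpolation=cv2.INTER_CUBIC))
g=grab_frame("side"); cv2.imwrite("pics/c5.png",cv2.resize(g["image"][110:220,160:300,::-1],None,fx=5,fy=5,interpolation=cv2.INTER_CUBIC))
s=observe();print(s["position"],s["eef_rot"].round(3).tolist(),s["finger_gap"],s["grasp_force"])
print(shift(s,(526,236,53.5)), np.degrees(np.arctan2(s["eef_rot"][1][1],s["eef_rot"][0][1])))
```

```text
[529.76763796 233.60664268  85.96871231] [[-0.613, 0.79, 0.001], [0.79, 0.613, 0.0], [-0.001, 0.001, -1.0]] 13.727847581451629 39.993653297424316
[ 0.0042 -0.0015  0.0325] 37.78401315216799
```

View pics/c4.png

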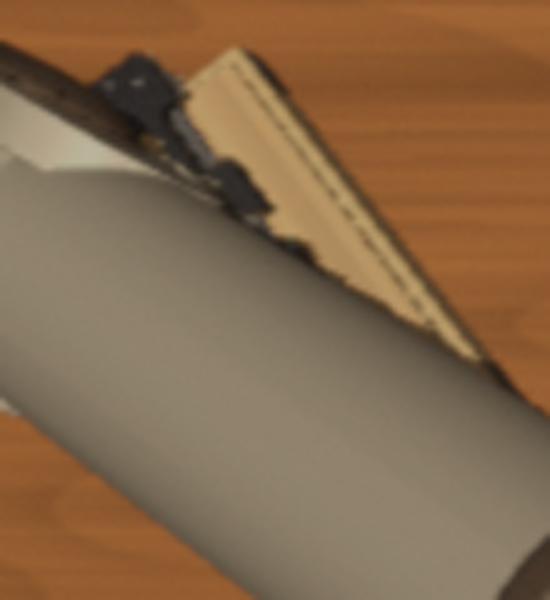

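View pics/c5.png

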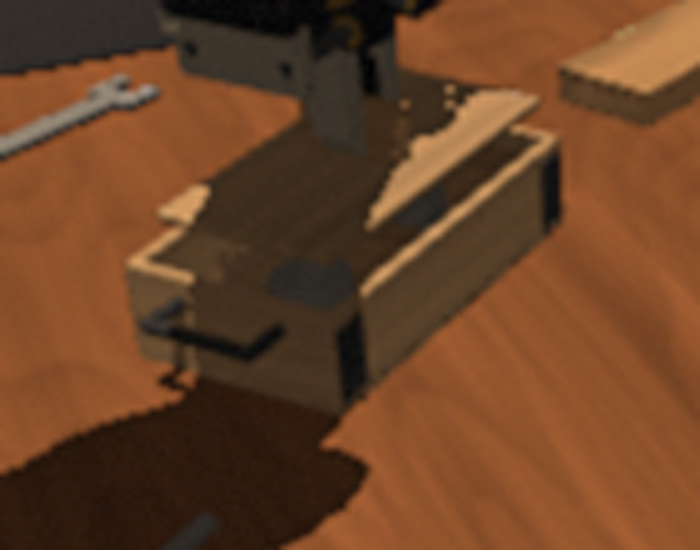

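c4 shows the arm hiding most of the board. In c5 the board is level over the box, with corners at about (540,98), (368,228) and (160,212), against rim corners at (558,135), (358,294) and (128,265).

Run:
```python
from h import *
g=dict(np.load("side0.npz"))
c=lambda p:(np.array(p)+.5)/5-.5+[160,110]
th=np.radians(-141.8); A=np.array([[np.cos(th),np.sin(th)],[-np.sin(th),np.cos(th)]])
loc=lambda w:((w[:,:2]-[526,236])@A.T).round(1).tolist()
print("rim (+-111,62)",loc(cast(g,c([(558,135),(358,294),(128,265)]),54)))
print("board (+-100,51): top far, bottom near, top left",loc(cast(g,c([(540,97)]),81.5)),loc(cast(g,c([(368,228)]),75.5)),loc(cast(g,c([(160,212)]),81.5)))
f=grab_frame("top");
```

```text
rim (+-111,62) [[-110.0, 61.3], [85.5, 59.9], [112.0, -58.1]]
board (+-100,51): top far, bottom near, top left [[-96.4, 58.8]] [[60.3, 51.2]] [[100.6, -42.3]]
```

>>> {"method": "jog_arm", "body": {"motion": "0.0055 -0.001 0 -0.007;0.0055 -0.001 0 -0.007;0.0055 -0.001 0 -0.007;0.0055 -0.001 0.007 -0.007;0.0055 -0.001 0.014 -0.007;0.0055 -0.001 0.017 -0.007;0.0055 -0.001 0.017 -0.007;0.0055 -0.001 0.017 -0.007"}}

```text
clock: 15.8
position: [524.4, 237.9, 67.7]
eef_rot: [[-0.62, 0.785, -0.001], [0.785, 0.62, -0.0], [0.0, -0.001, -1.0]]
force: [-0.7, -0.1, -1.8]
finger_gap: 13.8
grasp_force: 40.0
```

Run:
```python
from h import *
g=grab_frame("side"); cv2.imwrite("pics/c6.png",cv2.resize(g["image"][110:220,160:300,::-1],None,fx=5,fy=5,interpolation=cv2.INTER_CUBIC))
s=observe();print(s["position"],s["force"])
print(shift(s,(526,236,53.5)))
```

```text
[524.59853764 238.1129456   68.07885001] [-0.53796188  0.77515898 -2.5941461 ]
[-0.0025 -0.0002  0.0146]
```

View pics/c6.png

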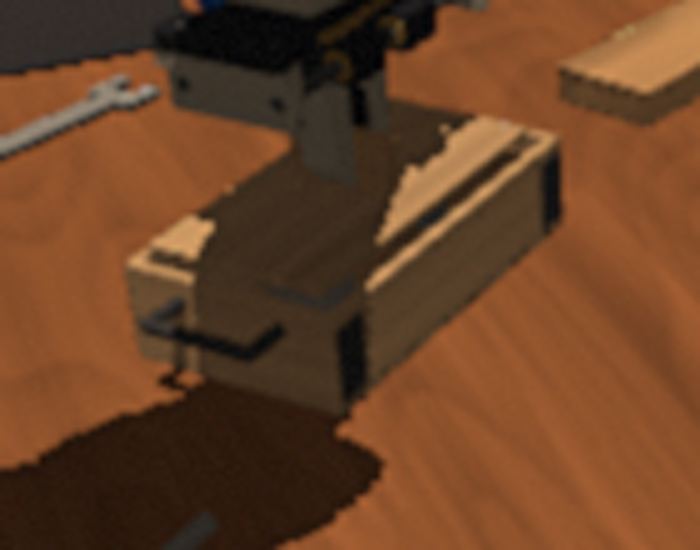

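In c6 the board hovers just above the opening. Its near-left underside corner is at about (150,258) and its far-right top corner at about (522,140). I'll check both against the opening.

Run:
```python
from h import *
g=dict(np.load("side0.npz"))
c=lambda p:(np.array(p)+.5)/5-.5+[160,110]
th=np.radians(-141.8); A=np.array([[np.cos(th),np.sin(th)],[-np.sin(th),np.cos(th)]])
loc=lambda w:((w[:,:2]-[526,236])@A.T).round(1).tolist()
print(loc(cast(g,c([(150,258),(522,140),(378,243)]),57.6)),loc(cast(g,c([(150,252),(522,133)]),63.6)))
s=observe(); print(loc(np.array([s["position"]])))
```

```text
[[106.5, -48.2], [-89.4, 50.5], [43.6, 44.4]] [[110.0, -44.3], [-86.1, 52.7]]
[[-0.2, -2.5]]
```

>>> {"method": "jog_arm", "body": {"motion": "0 0.0015 0 0;0 0.0015 0.004 0;0 0.0015 0.008 0;0 0.0015 0.011 0;0 0.0015 0.011 0"}}

```text
clock: 16.27
position: [525.4, 238.5, 56.4]
eef_rot: [[-0.619, 0.785, -0.001], [0.785, 0.619, -0.001], [0.0, -0.001, -1.0]]
force: [0.3, -0.5, -1.9]
finger_gap: 13.6
grasp_force: 40.0
```

>>> {"method": "jog_arm", "body": {"motion": "0 0 0.002 0;0 0 0.003 0;0 0 0.003 0;0 0 0.003 0"}}

```text
clock: 16.6
position: [525.9, 239.0, 54.3]
eef_rot: [[-0.62, 0.785, -0.0], [0.785, 0.62, 0.0], [0.0, -0.0, -1.0]]
force: [-0.2, 0.7, -1.6]
finger_gap: 13.8
grasp_force: 40.0
```

The board is inside the opening with no contact force, so I'll release it.

>>> {"method": "jog_arm", "body": {"motion": "0 0 0.0005 0;0 0 0.0005 0;0 0 0.0005 0;0 0 0.0005 0;0 0 0.0005 0;0 0 0.0005 0", "grip": -0.25}}

```text
clock: 17.1
position: [526.0, 239.0, 54.0]
eef_rot: [[-0.619, 0.785, 0.0], [0.785, 0.619, 0.0], [-0.0, 0.0, -1.0]]
force: [-0.4, -0.5, -0.3]
finger_gap: 49.3
grasp_force: 0.0
```

>>> {"method": "jog_arm", "body": {"motion": "0 0 -0.02 0;0 0 -0.05 0;0 0 -0.085 0;0 0 -0.09 0;-0.035 0.01 -0.09 0.1;-0.07 0.02 -0.09 0.22;-0.105 0.03 -0.09 0.34;-0.14 0.04 -0.09 0.46"}}

```text
clock: 17.77
position: [645.3, 152.5, 144.0]
eef_rot: [[-0.201, 0.98, 0.001], [0.98, 0.201, -0.001], [-0.001, 0.001, -1.0]]
force: [-0.3, 0.5, 0.5]
finger_gap: 57.2
grasp_force: 0.0
```

Run:
```python
from h import *
s=observe();print(s["position"],s["eef_rot"].round(3).tolist(),s["finger_gap"],s["q"])
print(shift(s,(477,-147,130)),shift(s,(466,-274,130)),np.degrees(np.arctan2(s["eef_rot"][1][1],s["eef_rot"][0][1])))
```

```text
[645.31773566 152.47976018 143.95785823] [[-0.201, 0.98, 0.001], [0.98, 0.201, -0.001], [-0.001, 0.001, -1.0]] 57.16693636515308 [ 0.31919433  0.75465101 -0.90310349  1.57447522  0.63802181  1.12967539
 -0.53054992]
[-0.2595 -0.2251  0.014 ] [-0.3817 -0.2614  0.0141] 11.600736153044148
```

>>> {"method": "jog_arm", "body": {"motion": "-0.03 -0.02 0 0.1;-0.06 -0.041 0 0.22;-0.09 -0.062 0 0.34;-0.12 -0.082 0 0.46;-0.15 -0.103 0 0.58;-0.18 -0.123 0 0.7;-0.21 -0.144 0 0.82;-0.24 -0.164 0 0.94", "grip": -0.4}}

```text
clock: 18.43
position: [532.1, -116.4, 143.8]
eef_rot: [[0.673, 0.74, 0.0], [0.74, -0.673, -0.0], [-0.0, 0.0, -1.0]]
force: [0.9, 0.1, -1.3]
finger_gap: 64.0
grasp_force: 0.0
```

Run:
```python
from h import *
f=grab_frame("top"); im=f["image"][:,:,::-1]; np.savez("top2.npz",**f)
cv2.imwrite("pics/c7.png",cv2.resize(im[160:280,95:205],(550,600),interpolation=cv2.INTER_CUBIC))
s=observe();print(s["position"],s["eef_rot"].round(3).tolist())
print(shift(s,(466,-274,130)),np.degrees(np.arctan2(s["eef_rot"][1][1],s["eef_rot"][0][1])))
```

```text
[ 528.90267183 -125.76829524  142.95650212] [[0.685, 0.729, -0.004], [0.729, -0.685, -0.006], [-0.007, 0.001, -1.0]]
[-0.151   0.0556  0.0141] -43.199660162927245
```

View pics/c7.png

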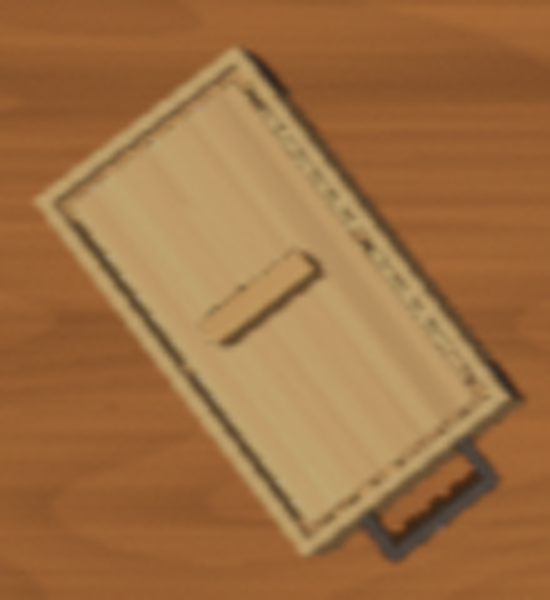

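The divider lies flat in the opening with an even gap all round; bar at c7 (261,298). Next is the V-block.

>>> {"method": "jog_arm", "body": {"motion": "-0.035 0.012 0 0.1;-0.07 0.025 0 0.2;-0.105 0.038 0.01 0.3;-0.14 0.051 0.03 0.4;-0.151 0.056 0.05 0.4;-0.151 0.056 0.06 0.4;-0.151 0.056 0.06 0.4;-0.151 0.056 0.06 0.4"}}

```text
clock: 19.15
position: [474.4, -262.6, 83.6]
eef_rot: [[0.904, 0.427, -0.0], [0.427, -0.904, 0.002], [0.001, -0.002, -1.0]]
force: [0.2, 0.2, -0.4]
finger_gap: 64.3
grasp_force: 0.0
```

Run:
```python
from h import *
s=observe();print(s["position"],s["eef_rot"].round(3).tolist())
print(shift(s,(466,-274,6)),np.degrees(np.arctan2(s["eef_rot"][1][1],s["eef_rot"][0][1])))
```

```text
[ 474.44868072 -262.57084426   83.63762257] [[0.904, 0.427, -0.0], [0.427, -0.904, 0.002], [0.001, -0.002, -1.0]]
[-0.0126  0.0069  0.0776] -64.70570884062332
```

>>> {"method": "jog_arm", "body": {"motion": "-0.0125 0.007 0 0.02;-0.0125 0.007 0.03 0.02;-0.0125 0.007 0.055 0.02;-0.0125 0.007 0.073 0.02;-0.0125 0.007 0.079 0.02;-0.0125 0.007 0.0795 0.02;-0.0125 0.007 0.0795 0.02"}}

```text
clock: 19.73
position: [466.6, -276.0, 5.3]
eef_rot: [[0.913, 0.408, 0.001], [0.408, -0.913, -0.0], [0.001, 0.001, -1.0]]
force: [-0.5, -0.5, 0.3]
finger_gap: 64.3
grasp_force: 0.0
```

>>> {"method": "jog_arm", "body": {"motion": "0 0 0 0;0 0 0 0;0 0 0 0;0 0 0 0;0 0 0 0;0 0 0 0;0 0 0 0;0 0 0 0", "grip": 1, "force": 40}}

```text
clock: 20.4
position: [465.5, -275.5, 4.8]
eef_rot: [[0.913, 0.407, -0.0], [0.407, -0.913, 0.0], [-0.0, -0.001, -1.0]]
force: [-1.7, 2.5, 6.1]
finger_gap: 35.6
grasp_force: 40.0
```

>>> {"method": "jog_arm", "body": {"motion": "0 0 0 0;0 0 0 0;0 0 -0.02 0;0 0 -0.05 0;0 0 -0.085 0;0 0 -0.12 0;0 0 -0.14 0;0 0 -0.14 0"}}

```text
clock: 21.07
position: [468.4, -278.0, 148.8]
eef_rot: [[0.914, 0.406, 0.007], [0.406, -0.914, -0.005], [0.004, 0.007, -1.0]]
force: [1.5, -0.8, -2.9]
finger_gap: 35.2
grasp_force: 40.0
```

Run:
```python
from h import *
s=observe();print(s["position"],s["eef_rot"].round(3).tolist(),s["finger_gap"],s["grasp_force"])
print(shift(s,(568,269,150)),np.degrees(np.arctan2(s["eef_rot"][1][1],s["eef_rot"][0][1])))
```

```text
[ 468.37352229 -277.96204955  148.78760334] [[0.914, 0.406, 0.007], [0.406, -0.914, -0.005], [0.004, 0.007, -1.0]] 35.207837847975476 39.9992198869586
[ 0.3133 -0.4592 -0.0032] -66.01980280204585
```

>>> {"method": "jog_arm", "body": {"motion": "0.01 -0.015 0 -0.02;0.03 -0.044 0 -0.05;0.052 -0.076 0 -0.1;0.074 -0.108 0 -0.15;0.096 -0.14 0 -0.2;0.118 -0.172 0 -0.245;0.14 -0.205 0 -0.245;0.162 -0.237 0 -0.245"}}

```text
clock: 21.73
position: [515.5, 8.1, 142.5]
eef_rot: [[0.787, 0.616, -0.003], [0.616, -0.787, 0.0], [-0.002, -0.002, -1.0]]
force: [1.7, -0.3, -4.4]
finger_gap: 35.8
grasp_force: 40.0
```

Run:
```python
from h import *
s=observe();print(s["position"],s["eef_rot"].round(3).tolist(),s["finger_gap"],s["grasp_force"])
print(shift(s,(568,269,130)),np.degrees(np.arctan2(s["eef_rot"][1][1],s["eef_rot"][0][1])))
```

```text
[515.52189676   8.11664809 142.49267044] [[0.787, 0.616, -0.003], [0.616, -0.787, 0.0], [-0.002, -0.002, -1.0]] 35.7920246801137 39.997452422976494
[ 0.2022 -0.173   0.0124] -51.93940761661573
```

>>> {"method": "jog_arm", "body": {"motion": "0.029 -0.025 0 0;0.058 -0.05 0 0;0.087 -0.075 0 0;0.116 -0.1 0 0;0.145 -0.124 0 0;0.172 -0.148 0 0;0.192 -0.165 0 0;0.202 -0.173 0.01 0"}}

```text
clock: 22.4
position: [568.6, 273.4, 134.1]
eef_rot: [[0.784, 0.621, 0.0], [0.621, -0.784, 0.004], [0.003, -0.003, -1.0]]
force: [1.2, 1.1, -2.7]
finger_gap: 35.5
grasp_force: 40.0
```

>>> {"method": "jog_arm", "body": {"motion": "0 0 0.02 0;0 0 0.04 0;0 0 0.05 0;0 0 0.055 0;0 0 0.055 0;0 0 0.055 0"}}

```text
clock: 22.9
position: [569.6, 266.8, 79.2]
eef_rot: [[0.788, 0.616, -0.0], [0.616, -0.788, 0.0], [-0.0, -0.0, -1.0]]
force: [0.5, -0.4, -3.1]
finger_gap: 36.0
grasp_force: 40.0
```

Run:
```python
from h import *
s=observe();print(s["position"],s["finger_gap"],s["grasp_force"])
print(shift(s,(568,269,54.5)),np.degrees(np.arctan2(s["eef_rot"][1][1],s["eef_rot"][0][1])))
```

```text
[569.58158687 266.77859801  79.17698931] 35.97832724097983 39.99930504709482
[ 0.0001 -0.0027  0.0247] -51.97663119288371
```

>>> {"method": "jog_arm", "body": {"motion": "0 -0.0025 0.008 0;0 -0.0025 0.016 0;0 -0.0025 0.021 0;0 -0.0025 0.024 0;0 -0.0025 0.0245 0;0 -0.0025 0.0245 0"}}

```text
clock: 23.4
position: [568.0, 268.7, 54.6]
eef_rot: [[0.788, 0.616, -0.0], [0.616, -0.788, -0.0], [-0.0, -0.0, -1.0]]
force: [-0.1, -0.5, -2.5]
finger_gap: 35.4
grasp_force: 40.0
```

>>> {"method": "jog_arm", "body": {"motion": "0 0 0 0;0 0 0 0;0 0 0 0;0 0 0 0;0 0 0 0;0 0 0 0", "grip": -0.3}}

```text
clock: 23.9
position: [568.3, 268.9, 55.1]
eef_rot: [[0.788, 0.616, 0.001], [0.616, -0.788, 0.0], [0.001, 0.0, -1.0]]
force: [-1.0, -0.4, -0.5]
finger_gap: 59.6
grasp_force: 0.0
```

>>> {"method": "jog_arm", "body": {"motion": "0 0 -0.02 0;0 0 -0.05 0;0 0 -0.09 0;-0.01 0.01 -0.1 0;-0.03 0.032 -0.1 0;-0.055 0.058 -0.1 0;-0.08 0.085 -0.1 0;-0.105 0.112 -0.1 0"}}

```text
clock: 24.57
position: [554.1, 114.7, 155.1]
eef_rot: [[0.787, 0.617, 0.001], [0.617, -0.787, -0.0], [0.0, 0.001, -1.0]]
force: [0.5, -1.2, 0.8]
finger_gap: 59.5
grasp_force: 0.0
```

Run:
```python
from h import *
s=observe();print(s["position"],s["finger_gap"],s["grasp_force"])
print(shift(s,(477,-147,130)),np.degrees(np.arctan2(s["eef_rot"][1][1],s["eef_rot"][0][1])))
```

```text
[554.10494283 114.68141786 155.10482003] 59.51858738440247 0.0
[-0.2221  0.1584  0.0251] -51.906093189949004
```

>>> {"method": "jog_arm", "body": {"motion": "-0.03 0.021 0 0;-0.06 0.043 0 0;-0.09 0.064 0 0;-0.12 0.086 0 0;-0.15 0.107 0 0;-0.18 0.128 0 0;-0.21 0.15 0 0;-0.223 0.159 0 0"}}

```text
clock: 25.23
position: [474.7, -152.5, 154.7]
eef_rot: [[0.791, 0.612, -0.001], [0.612, -0.791, -0.003], [-0.003, 0.001, -1.0]]
force: [-0.6, -1.1, -0.2]
finger_gap: 59.4
grasp_force: 0.0
```

>>> {"method": "jog_arm", "body": {"motion": "0 0 0.01 0;0 0 0.03 0;0 0 0.05 0;0 0 0.05 0;0 0 0.05 0"}}

```text
clock: 25.65
position: [476.1, -145.2, 104.1]
eef_rot: [[0.787, 0.618, -0.002], [0.618, -0.787, 0.002], [-0.001, -0.003, -1.0]]
force: [0.8, -0.5, 0.6]
finger_gap: 59.6
grasp_force: 0.0
```

Run:
```python
from h import *
s=observe();print(s["position"],s["finger_gap"])
print(shift(s,(476.5,-148,6)),np.degrees(np.arctan2(s["eef_rot"][1][1],s["eef_rot"][0][1])))
```

```text
[ 476.10914235 -145.20484691  104.11938168] 59.64090012897278
[-0.0014  0.0027  0.0981] -51.86237704719581
```

>>> {"method": "jog_arm", "body": {"motion": "-0.001 0.0025 0.02 0;-0.001 0.0025 0.05 0;-0.001 0.0025 0.075 0;-0.001 0.0025 0.09 0;-0.001 0.0025 0.096 0;-0.001 0.0025 0.096 0;-0.001 0.0025 0.096 0"}}

```text
clock: 26.23
position: [478.7, -148.9, 9.9]
eef_rot: [[0.787, 0.617, 0.002], [0.617, -0.787, -0.0], [0.001, 0.001, -1.0]]
force: [-0.1, -0.0, -0.0]
finger_gap: 59.5
grasp_force: 0.0
```

>>> {"method": "jog_arm", "body": {"motion": "0 0 0 0;0 0 0 0;0 0 0 0;0 0 0 0;0 0 0 0;0 0 0 0;0 0 0 0;0 0 0 0", "grip": 1, "force": 40}}

```text
clock: 26.9
position: [477.5, -148.4, 9.7]
eef_rot: [[0.787, 0.617, 0.0], [0.617, -0.787, 0.0], [0.0, -0.0, -1.0]]
force: [-2.8, 3.6, 7.8]
finger_gap: 41.1
grasp_force: 40.0
```

>>> {"method": "jog_arm", "body": {"motion": "0 0 0 0;0 0 0 0;0 0 -0.02 0;0 0 -0.05 0;0 0 -0.085 0;0 0 -0.12 0;0 0 -0.14 0;0 0 -0.14 0"}}

```text
clock: 27.57
position: [480.5, -150.4, 153.1]
eef_rot: [[0.788, 0.616, 0.007], [0.616, -0.788, -0.004], [0.003, 0.007, -1.0]]
force: [0.8, -0.4, -4.3]
finger_gap: 41.2
grasp_force: 40.0
```

Run:
```python
from h import *
s=observe();print(s["position"],s["finger_gap"],s["grasp_force"])
print(shift(s,(484,203,150)),np.degrees(np.arctan2(s["eef_rot"][1][1],s["eef_rot"][0][1])))
```

```text
[ 480.50829173 -150.40741551  153.13234912] 41.17416994086754 39.9981255736202
[ 0.2204 -0.2763  0.0018] -51.98771114099023
```

>>> {"method": "jog_arm", "body": {"motion": "0.012 -0.015 0 0;0.035 -0.044 0 0;0.06 -0.075 0 0;0.086 -0.108 0 0;0.112 -0.14 0 0;0.138 -0.173 0 0;0.164 -0.205 0 0;0.19 -0.238 0 0"}}

```text
clock: 28.23
position: [479.4, 155.7, 147.4]
eef_rot: [[0.788, 0.615, -0.002], [0.615, -0.788, -0.001], [-0.002, -0.0, -1.0]]
force: [2.0, -0.7, -3.4]
finger_gap: 40.9
grasp_force: 40.0
```

>>> {"method": "jog_arm", "body": {"motion": "0.02 -0.025 0 0;0.03 -0.038 0 0;0.03 -0.038 0.02 0;0.03 -0.038 0.045 0;0.03 -0.038 0.06 0;0.03 -0.038 0.065 0;0.03 -0.038 0.065 0;0.03 -0.038 0.065 0"}}

```text
clock: 28.9
position: [480.4, 203.2, 83.5]
eef_rot: [[0.788, 0.616, -0.001], [0.616, -0.788, -0.0], [-0.001, -0.001, -1.0]]
force: [0.9, -0.1, -4.0]
finger_gap: 41.3
grasp_force: 40.0
```

Run:
```python
from h import *
s=observe();print(s["position"],s["finger_gap"],s["grasp_force"])
print(shift(s,(484,203,59)),np.degrees(np.arctan2(s["eef_rot"][1][1],s["eef_rot"][0][1])))
```

```text
[480.43133759 203.19781736  83.45329981] 41.32105134222136 39.99819223769009
[0.0027 0.0024 0.0244] -51.96374278203975
```

>>> {"method": "jog_arm", "body": {"motion": "0.002 0.002 0.008 0;0.002 0.002 0.016 0;0.002 0.002 0.021 0;0.002 0.002 0.0235 0;0.002 0.002 0.0245 0;0.002 0.002 0.0245 0;0.002 0.002 0.0245 0"}}

```text
clock: 29.48
position: [483.6, 203.1, 59.5]
eef_rot: [[0.788, 0.616, 0.0], [0.616, -0.788, 0.0], [0.0, 0.0, -1.0]]
force: [0.2, 0.4, -4.8]
finger_gap: 41.2
grasp_force: 40.0
```

>>> {"method": "jog_arm", "body": {"motion": "0 0 0 0;0 0 0 0;0 0 0 0;0 0 0 0;0 0 0 0;0 0 0 0", "grip": -0.3}}

```text
clock: 29.98
position: [483.8, 203.0, 59.5]
eef_rot: [[0.788, 0.616, 0.0], [0.616, -0.788, 0.0], [0.0, 0.0, -1.0]]
force: [-0.3, -0.6, -0.4]
finger_gap: 59.6
grasp_force: 0.0
```

>>> {"method": "jog_arm", "body": {"motion": "0 0 -0.015 0;0 0 -0.04 0;0 0 -0.08 0;0 0 -0.115 0;-0.03 0.03 -0.12 0;-0.06 0.06 -0.12 0;-0.09 0.09 -0.12 0;-0.12 0.12 -0.12 0"}}

```text
clock: 30.65
position: [463.0, 36.3, 179.8]
eef_rot: [[0.787, 0.617, 0.001], [0.617, -0.787, -0.001], [0.001, 0.001, -1.0]]
force: [0.6, -0.8, 0.1]
finger_gap: 59.7
grasp_force: 0.0
```

Run:
```python
from h import *
f=grab_frame("top"); im=f["image"][:,:,::-1]
a=cv2.resize(im[160:280,95:205],(400,436),interpolation=cv2.INTER_CUBIC)
g=grab_frame("side"); b=cv2.resize(g["image"][90:210,170:280,::-1],(400,436),interpolation=cv2.INTER_CUBIC)
cv2.imwrite("pics/c8.png",np.hstack([a,b]))
s=observe();print(s["position"],s["finger_gap"])
```

```text
[462.29040959  29.03221236 178.68357102] 59.67255252358585
```

View pics/c8.png

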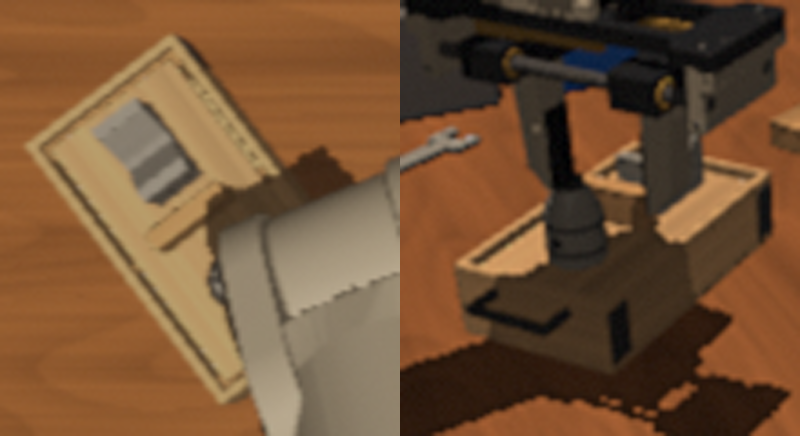

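The V-block (145,150) and chuck (578,225) both stand upright on the board. I'll move the arm aside and check their positions.

>>> {"method": "jog_arm", "body": {"motion": "-0.02 0.025 0 0;-0.045 0.055 0 0;-0.07 0.085 0 0;-0.095 0.115 0 0;-0.12 0.145 0 0;-0.14 0.17 0 0;-0.14 0.17 0 0;-0.14 0.17 0 0"}}

```text
clock: 31.42
position: [457.7, -184.1, 179.2]
eef_rot: [[0.79, 0.613, 0.0], [0.613, -0.79, 0.0], [0.0, -0.0, -1.0]]
force: [-0.1, 0.4, 0.3]
finger_gap: 59.6
grasp_force: 0.0
```

Run:
```python
from h import *
f=grab_frame("top"); im=f["image"][:,:,::-1]
cv2.imwrite("pics/c9.png",cv2.resize(im[160:280,95:205],(550,600),interpolation=cv2.INTER_CUBIC))
```

```text
(no output)
```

View pics/c9.png

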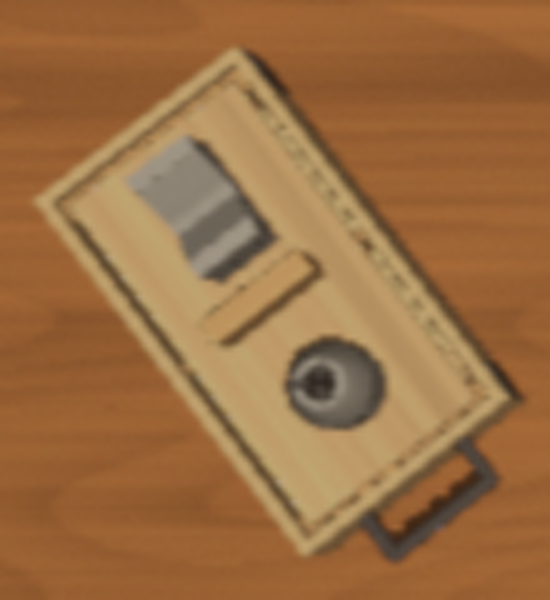

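c9 shows all pieces upright: V-block top centre at about (198,209), chuck jaws at (320,384), bar top at about (261,298).

Run:
```python
from h import *
f=dict(np.load("top0.npz"))
c=lambda p:(np.array(p)+.5)/5-.5+[95,160]
th=np.radians(-141.8); A=np.array([[np.cos(th),np.sin(th)],[-np.sin(th),np.cos(th)]])
for n,p,z in(("vb",(198,209),89),("chuck",(320,384),111),("bar",(261,298),79)): print(n,A@(cast(f,c(p),z)[0,:2]-[526,236]))
s=observe(); print(s["clock"],np.abs(s["joint_velocities"]).max())
```

```text
vb [-49.04700761   3.52024362]
chuck [57.94586336  3.20075644]
bar [1.59510174 0.037561  ]
31.4667 0.028595351482692353
```

All within tolerance.

```bash
python3 -c "
from rig import *
print(finish_job())"
```

```text
the job is handed in; nothing more can be done
None
```

I packed the box and handed the job in at about 31.5 s. In the last pictures, the divider lies flat over the collar and nut, and the chuck and V-block stand upright within about 6 mm of their area middles. The bottle was never touched, and no judging result came back.

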